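# Set the interlocked isolator and selector of a bench supply

### The arm

A 6-joint arm with a two-finger parallel gripper is mounted at the origin on the work surface. World frame = base frame: x ahead of the robot, y to its left, z up, the work surface at z = 0. Lengths are in mm, angles in rad, forces in N, time in s.
With the tool pointing down it reaches from about 350 to 775 mm from the base axis. Payload 7.3 kg.
Tool frame: the origin (TCP) lies at the very end of the fingers, on their centre line; the grasp point (between the pads) lies 19 mm behind it; z points along the fingers, y is the line along which they close (so a half turn about z gives the same grasp; the last joint's range is limited). The gripper opens to 92 mm and grips with 3 to 60 N. Pads are 19 mm wide; open, the fingers measure 130 mm over their backs; the gripper's body (75 mm by 190 mm) begins 47 mm behind the grasp point.
Start: joints at [-1.271, 0.342, 1.524, -0, 1.275, -0.146], TCP at [226.393, -473.699, 226.741] pointing down, gripper open.
Joint ranges: [-2.53, 2.53], [-0.77, 2.02], [0.04, 2.7], [-1, 4.14], [0.28, 2.66], [-3.11, 3.11]. Speed limits (rad/s): [2.57, 2.57, 3.14, 3.14, 3.14, 3.14].

### API

Orientations are given as [roll, pitch, yaw] about the fixed x, y, z axes, in that order (R = Rz(yaw) Ry(pitch) Rx(roll)).
In Python, from plant import * gives the robot as it stands.
- The arm moves only by the tool arm_command, never from a script. Its arguments are lists of equal length, an entry for each row: "gripper": the finger opening in mm, from 0 to 91.8; "dp": the shift along the tool's x, y, z in units of 25 mm (1.0 is 25 mm), a list of three; "twist": the turn about the tool's z in units of 5 degrees (1.0 is 5 degrees). A call has exactly 5 rows; each row shifts and turns the commanded pose from where the row before left it, along the tool's axes as they then stand; what a row does not reach is not made up. A row lasts 1/8 s, in which the tool goes at most 62.5 mm and 10.7 degrees, less where a joint would pass 70% of its speed; a pose out of reach is approached as far as the arm can. A call is refused whole if a number of a shift passes 1 or a number of a turn 1, either way. A call with a gripper value outside its range is refused whole. The fingers move at their own pace and stop on an object; the grip force is fixed at half the most. Time passes only in rows, so rows that do not move let the fingers close, or fill a call up. It gives the time, the measured TCP pose, the force, the opening and the grip force at its end, in the units of the state.
- get_obs(): the state, without advancing time (a new reading comes with each control period).
- capture(name): name is "scene" or "top" or "wrist"; returns the picture (420x560x3 uint8, red, green, blue); there is no depth.
- get_calibration(name): a dict with "mtx" (3x3 intrinsics, pixels), "dist_coeffs" ([k1, k2, p1, p2, k3] as OpenCV has them; the pictures are not rectified), "position" and "attitude" of the camera in the world; the wrist camera has in their place "mount" (4x4, takes a point from camera to tool coordinates, whose origin is the TCP and whose axes are the flange's). Camera axes: x right, y down, z forward; pixel columns grow to the right and rows downward; lengths in mm; the calibration is good to about 2 mm. A picture is of the moment at which its call begins: read the wrist's pose just before it. get_calibration takes no time and is no camera call.
- close_job(): hands the job in; it is judged then, once.
The state is a dict: "time": time; "joint_positions": joint angles; "dq": joint speeds; "tau": joint torques, N m; "tool_pos": TCP position; "tcp_rot": TCP orientation; "contact_force": force on the tool from outside, world axes, zero at the start; "moment": the same for the moment, N m; "grip_width": finger opening in mm; "finger_force": force on a finger pad.
Only numpy, scipy, OpenCV 4.12 (cv2) and the standard library are available. Lean on these libraries where they do the work, as an engineer would, in place of code of your own. Each camera call takes 0.05 s, during which the arm holds its last target. There are 200 camera calls.

### The job

Put the bench supply on its test feed. First swing the isolator lever clockwise (seen from above) until its disc bears firmly on the rubber buffer, without forcing it (a light hand push, never more than about 15 N on the lever); then turn the black selector knob clockwise all the way to its end stop so that its bolt runs fully into the notch of the disc. Do not ram the bolt against the disc, let go at the end, and leave everything else where it is.

Things in the scene. Friction and masses are not known exactly. Their poses are not given: they have to be found in the camera images.
- unit: Grey sheet-metal bench supply, 220 (x) by 360 (y) by 65 mm high, fixed to the bench. Origin: centre of its underside; x points away from the robot at yaw 0, y to the robot's left, z up. In its frame the lever's pivot is at x 0, y +80 mm, the knob's axis at x 0, y -95 mm; both are vertical. All heights given in this list are above the bench.
- pivot (a point): On the lever's pivot, 65 mm high (lid). The lug meets the buffer when the arm, swung clockwise, points somewhere between 126 and 90 degrees in the unit's frame (anticlockwise from the unit's +x). Exactly where varies, because the disc is clamped to the arm up to 17 degrees either way of nominal; this is not measured and has to be felt.
- disc_mid (a point): Middle of the steel disc under the arm, clamped to it: radius 50 mm, 68 to 78 mm high, with a notch 20 mm wide and 17 mm deep in its rim, and a lug that meets the rubber buffer. The notch faces the bolt only from 2 degrees short of first touch to 6 degrees of turn into the rubber. Its axes are the unit's and do not turn with the disc.
- lever: Isolator lever: flat steel arm 18 mm wide, 83 to 89 mm high, with an upright round black grip, 22 mm diameter, axis 90 mm from the pivot, 89 to 147 mm high. Origin: on the pivot at 65 mm height; its -x points along the arm to the grip. Starts pointing to the unit's -x, within 12 degrees. Friction about 4 N at the grip; stays where left.
- lever_top (a point): Centre of the top of the lever's upright grip, 147 mm above the bench, on the grip's axis, 90 mm from the pivot.
- buffer: Rubber buffer 12 x 16 x 10 mm on the lid, 56 mm from the pivot, midway between the unit's +x and +y. It gives about 1 mm per 6 N, which is felt at the lever's grip as about 2.3 N per mm on top of the friction. When let go, the lever springs back to within about 1 mm of first touch. Origin: middle of the face the lug meets, at lid height.
- bolt: Brass flat bar 14 mm wide, 10 mm thick, sliding along the unit's +y in two guides from under the knob towards the pivot, geared to the knob: 20 mm for its full turn. Unless the notch faces it, it strikes the disc's rim after 2 to 8 mm and stops the knob. Once in the notch it locks the lever. Origin: under its tip's end face, at lid height.
- bolt_tip (a point): Middle of the end face of the bolt's tip, 73 mm above the bench; at the start y = +28 mm in the unit's frame, +48 mm when fully home.
- knob (a joint): Turn of the selector knob in rad, clockwise from above: 0 at the start, 1.1 (63 degrees) at its end stop. Light to turn (about 0.1 N m), stays where it is left; 0.4 N m or more means that it is against its end stop, or, if earlier, that the bolt is blocked by the disc (0.9 N m there is ramming).
- knob_grip (a point): On the knob's vertical axis, 109 mm above the bench. The knob is a black bar grip 50 mm long, 14 mm wide, 89 to 121 mm above the bench, on a round skirt of 27 mm radius; at knob value 0 the bar lies along the unit's x, and the point's x axis is always along the bar.
- spool: Bystander: small metal solder spool, 40 mm diameter, 24 mm high, on the unit's lid. Origin: underside.
- heatsink: Bystander: finned aluminium heat sink, 30 x 60 x 20 mm, on the unit's lid near its far edge. Origin: underside.
- meter: Bystander: hand multimeter 150 x 75 x 35 mm.
- mug: Bystander: white mug, 95 mm high.
- flux: Bystander: jar, 44 mm diameter, 90 mm high.
- tray: Bystander: open parts tray 110 x 160 x 40 mm.
- spanner: Bystander: spanner, 140 mm.

How it is judged (in metres and radians):
On the way, in this order (a step that is already met when the one before it is completed fails the run):
1. the lever's disc bears firmly (over 3 N) on the rubber buffer (contact force between lever and buffer above 3 N), for 0.1 s.
2. the bolt is run at least 17 of its 20 mm in, the knob at its stop (value of joint knob above 1 rad and y of bolt_tip in the frame of unit above 0.045 m), for 0.2 s.
At the end, for the whole second after the job is handed in: The knob is turned at least 1.0 of 1.1 rad, the bolt's tip is at least 17 of 20 mm in, inside the notch of the disc, and the lever is at rest where the bolt locks it (all of step 2 and angular speed of lever below 0.05 rad/s); the robot touches nothing.
It fails at once if the lever is forced: the buffer is pressed with more than 25 N (about 19 N on the grip) (contact force between lever and buffer above 25 N).
It fails at once if the bolt is rammed against the disc with more than 50 N (contact force between lever and bolt above 50 N).
It fails at once if a bystander is moved by more than 30 mm (distance of any of spool, heatsink, meter, mug, flux, tray, spanner from where it was at the start of the episode above 0.03 m).
It also fails if it takes over 72 s, if anything falls off the work surface, if the arm or the gripper's body presses on something with over 40 N, if the wrist force passes 120 N, or if a joint passes its speed limit or range.

## Working session

There is one attempt and no reset: what is moved stays moved. The work goes in short steps, Python scripts to look and compute and a tool call to move; the robot and the scene stay as the last step left them, time stands still between calls to the robot, and variables do not carry over. Pictures are saved under pics/ and viewed, at most 10 in all, crops included, and the job is handed in when it is done.

Besides the shell and the picture viewer there is one more tool, called by a JSON object that holds its "method" and its "body", one argument or row to a line. arm_command: Moves the arm, as the interface text tells. Its arguments: {"type":"object","properties":{"gripper":{"type":"array"},"dp":{"type":"array"},"twist":{"type":"array"}},"required":["gripper","dp","twist"]}

```bash
mkdir -p pics; ls
python3 - <<'E'
from plant import *
import cv2
for n in("top","scene"):
    cv2.imwrite(f"pics/{n}0.png",capture(n)[:,:,::-1]); c=get_calibration(n); print(n,c)
print(get_calibration("wrist"))
o=get_obs();print(o)
E
```

```text
pics
top {'mtx': array([[441.37382677,   0.        , 280.20532705],
       [  0.        , 441.37382677, 208.27527041],
       [  0.        ,   0.        ,   1.        ]]), 'dist_coeffs': array([-0.1327622,  0.       ,  0.       ,  0.       ,  0.       ]), 'position': array([ 266.01212293,   16.07468178, 1499.55643872]), 'attitude': array([-2.98070277, -0.01105392, -1.59986677])}
scene {'mtx': array([[393.31755456,   0.        , 278.8389369 ],
       [  0.        , 393.31755456, 213.61888564],
       [  0.        ,   0.        ,   1.        ]]), 'dist_coeffs': array([-0.07588668,  0.        ,  0.        ,  0.        ,  0.        ]), 'position': array([1060.88465008, -406.53194213,  866.80452743]), 'attitude': array([-2.38420872,  0.01036901,  0.92740085])}
{'mtx': array([[311.68535144,   0.        , 280.92753233],
       [  0.        , 311.68535144, 204.34039782],
       [  0.        ,   0.        ,   1.        ]]), 'dist_coeffs': array([-0.04266673,  0.        ,  0.        ,  0.        ,  0.        ]), 'mount': array([[-1.03566800e-03, -9.63641202e-01, -2.67197606e-01,
         7.164
[... 255 characters left out ...]
00000e+00]])}
{'time': 0.1, 'joint_positions': array([-1.27098114e+00,  3.42666037e-01,  1.52489766e+00, -3.16058559e-05,
        1.27539826e+00, -1.46000587e-01]), 'dq': array([-0.00233122,  0.00180924, -0.00105056, -0.00126435,  0.00026952,
       -0.00080899]), 'tau': array([ 1.53346547e-03, -4.32003808e+01, -2.44694442e+01,  7.18684564e-02,
        5.25806041e-02, -5.63970434e-05]), 'tool_pos': array([ 226.28251018, -473.33983914,  226.11603575]), 'tcp_rot': array([-3.14023352e+00, -1.69306578e-04,  4.45824879e-01]), 'contact_force': array([-0.45159583,  0.74528177, -0.09837645]), 'moment': array([0.03633435, 0.00807511, 0.01031092]), 'finger_force': 0.0, 'grip_width': 91.89835365473917}
```

View pics/top0.png

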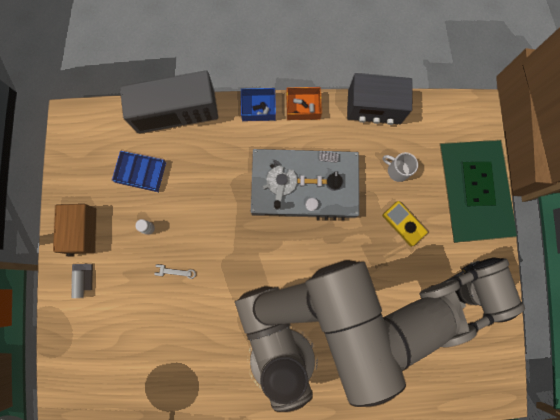

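View pics/scene0.png

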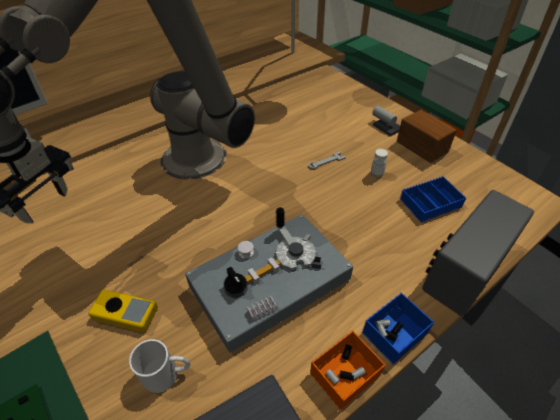

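The top view shows the unit at about (250–358, 150–216), the pivot near (282,180), the grip near (277,204) and the knob near (335,181). The spool is near (312,204). Next I'll enlarge the crops.

Run:
```python
import cv2,numpy as np
a=cv2.imread("pics/top0.png")[142:224,242:367]; b=cv2.imread("pics/scene0.png")[200:350,180:360]
cv2.imwrite("pics/tc.png",cv2.resize(a,None,fx=6,fy=6,interpolation=cv2.INTER_CUBIC))
cv2.imwrite("pics/sc.png",cv2.resize(b,None,fx=4,fy=4,interpolation=cv2.INTER_CUBIC))
```

```text
(no output)
```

View pics/tc.png

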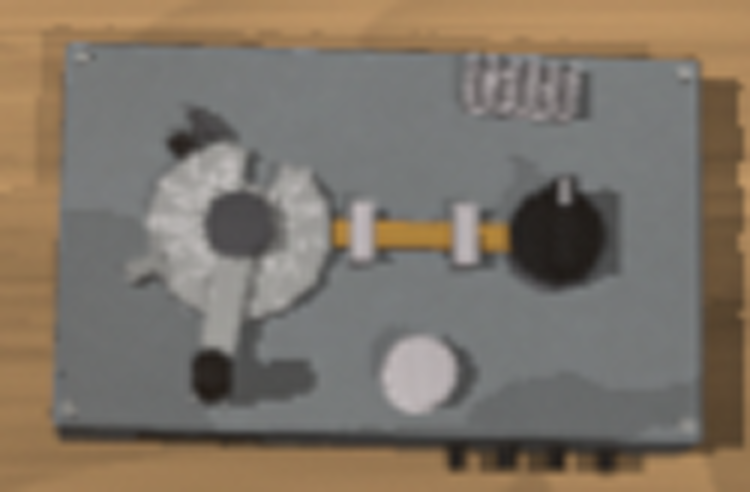

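View pics/sc.png

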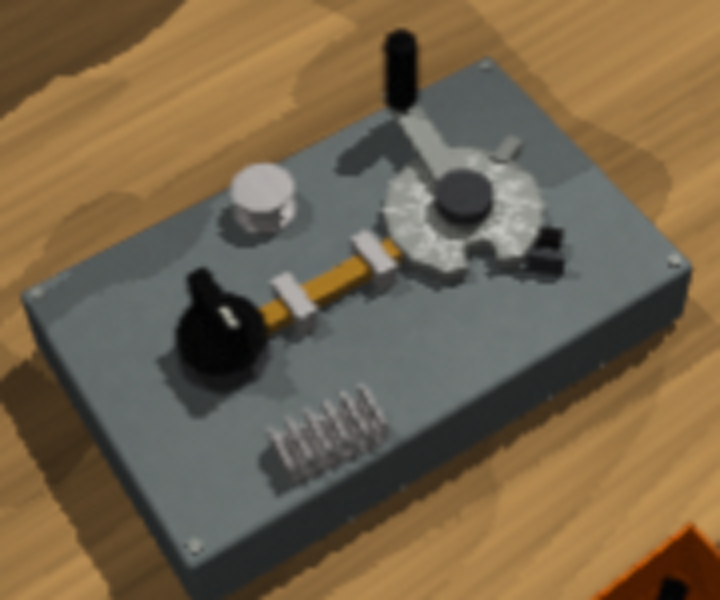

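```bash
cat > h.py <<'E'
import cv2,numpy as np
from plant import *
from scipy.spatial.transform import Rotation as R
from scipy.optimize import least_squares
def proj(n,P):
    c=get_calibration(n); Rm=R.from_euler('xyz',c['attitude']).as_matrix()
    Rw=Rm.T; return cv2.projectPoints(np.atleast_2d(P).astype(float),cv2.Rodrigues(Rw)[0],-Rw@c['position'],c['mtx'],c['dist_coeffs'])[0][:,0]
def uv(n,p):
    p=np.array(p,float); o,s=((242,142),6) if n=="top" else ((180,200),4)
    return o+(p+.5)/s-.5
def world(u,L):
    c,s=np.cos(u[2]),np.sin(u[2]); L=np.atleast_2d(L).astype(float); W=L.copy()
    W[:,0]=u[0]+c*L[:,0]-s*L[:,1]; W[:,1]=u[1]+s*L[:,0]+c*L[:,1]; return W
E
python3 - <<'E'
from h import *
C=[[110,180,65],[110,-180,65],[-110,-180,65],[-110,180,65]]
T=uv("top",[(66,45),(698,62),(698,443),(56,430)]); S=uv("scene",[(690,265),(195,570),(22,297),(488,62)])
for w in((1,0),(0,1),(1,1)):
    f=lambda u:np.r_[w[0]*(proj("top",world(u,C))-T).ravel(),w[1]*(proj("scene",world(u,C))-S).ravel()]
    r=least_squares(f,[560,0,0]);print(w,r.x,np.abs(r.fun).max())
u=r.x
t=uv("top",(212,360));s=uv("scene",(402,38))
g=least_squares(lambda a:np.r_[proj("top",world(u,[90*np.cos(a[0]),80+90*np.sin(a[0]),147]))[0]-t,proj("scene",world(u,[90*np.cos(a[0]),80+90*np.sin(a[0]),147]))[0]-s],[3.0])
print(np.degrees(g.x),g.fun)
g2=least_squares(lambda p:np.r_[proj("top",[p[0],p[1],147])[0]-t,proj("scene",[p[0],p[1],147])[0]-s],[500,80]);print(g2.x,g2.fun)
print(world(u,[[0,80,65],[0,-95,109],[90*np.cos(g.x[0]),80+90*np.sin(g.x[0]),147]]))
o=get_obs();print(o['tool_pos'],o['tcp_rot'])
E
```

```text
(1, 0) [ 5.84963992e+02 -9.18708293e+01 -5.01491710e-02] 1.0855127812648675
(0, 1) [ 5.88480353e+02 -9.19026026e+01 -4.59198300e-02] 1.8677714246572918
(1, 1) [ 5.87099083e+02 -9.17913168e+01 -4.72459150e-02] 2.1396442936012647
[171.04790304] [-0.59082095  1.16941434 -0.1382385   0.59205597]
[504.08720414   5.86425372] [-0.46047795  0.73743216  0.04279085  0.97282062]
[[ 590.87735055  -11.8805873    65.        ]
 [ 582.61239102 -186.68530818  109.        ]
 [ 502.73428821    6.3073362   147.        ]]
[ 226.28251018 -473.33983914  226.11603575] [-3.14023352e+00 -1.69306578e-04  4.45824879e-01]
```

Fit: unit at about (587, −92) with yaw −2.7°, grip top near (503, 6) with the arm at about 171°, and knob at (583, −187). I'm moving towards the grip.

{"method": "arm_command", "body": {
  "gripper": [60,60,60,60,60],
  "dp": [
    [0.9,-0.63,0],
    [0.9,-0.63,0],
    [0.9,-0.63,0],
    [0.9,-0.63,0],
    [0.9,-0.63,0]
  ],
  "twist": [0,0,0,0,0]
}}

```text
time: 0.72
tool_pos: [294.2, -353.1, 226.4]
tcp_rot: [-3.141, 0.0, 0.446]
contact_force: [0.9, 0.0, 0.5]
grip_width: 60.0
finger_force: 0.0
```

{"method": "arm_command", "body": {
  "gripper": [60,60,60,60,60],
  "dp": [
    [0.9,-0.63,0],
    [0.9,-0.63,0],
    [0.9,-0.63,0],
    [0.9,-0.63,0],
    [0.9,-0.63,0]
  ],
  "twist": [0,0,0,0,0]
}}

```text
time: 1.35
tool_pos: [361.7, -233.6, 226.5]
tcp_rot: [-3.141, 0.0, 0.446]
contact_force: [0.6, -0.2, 0.8]
grip_width: 59.8
finger_force: 0.0
```

{"method": "arm_command", "body": {
  "gripper": [60,60,60,60,60],
  "dp": [
    [0.9,-0.63,0],
    [0.9,-0.63,0],
    [0.9,-0.63,0],
    [0.9,-0.63,0],
    [0.9,-0.63,0]
  ],
  "twist": [0,0,0,0,0]
}}

```text
time: 1.98
tool_pos: [429.2, -114.1, 226.4]
tcp_rot: [-3.141, 0.0, 0.446]
contact_force: [0.9, -0.6, -0.2]
grip_width: 60.0
finger_force: 0.0
```

{"method": "arm_command", "body": {
  "gripper": [60,60,60,60,60],
  "dp": [
    [0.7,-0.5,0],
    [0.6,-0.5,0],
    [0,0,0],
    [0,0,0],
    [0,0,0]
  ],
  "twist": [1,1,1,1,1]
}}

```text
time: 2.6
tool_pos: [448.9, -79.0, 226.4]
tcp_rot: [-3.141, 0.001, 0.007]
contact_force: [0.0, 0.3, -0.5]
grip_width: 60.4
finger_force: 0.0
```

{"method": "arm_command", "body": {
  "gripper": [60,60,60,60,60],
  "dp": [
    [0.54,-0.85,0],
    [0.54,-0.85,0],
    [0.54,-0.85,0],
    [0.54,-0.85,0],
    [0,0,0]
  ],
  "twist": [0,0,0,0.9,1]
}}

```text
time: 3.22
tool_pos: [502.6, 7.6, 226.2]
tcp_rot: [-3.141, 0.001, -0.157]
contact_force: [0.3, -0.1, -0.2]
grip_width: 60.0
finger_force: 0.0
```

```bash
cat >> h.py <<'E'
def wproj(P,o):
    c=get_calibration("wrist"); M=np.eye(4);M[:3,:3]=R.from_euler('xyz',o['tcp_rot']).as_matrix();M[:3,3]=o['tool_pos']
    X=np.linalg.inv(M@c['mount']); return cv2.projectPoints(np.atleast_2d(P).astype(float),cv2.Rodrigues(X[:3,:3])[0],X[:3,3],c['mtx'],c['dist_coeffs'])[0][:,0]
E
python3 - <<'E'
from h import *
o=get_obs(); im=capture("wrist")[:,:,::-1].copy(); print(o['tool_pos'],o['tcp_rot'])
u=[587.1,-91.8,-.0472]; a=np.radians(171)
P=world(u,[[0,80,65],[0,-95,121],[90*np.cos(a),80+90*np.sin(a),147],[0,28,78]])
for p in wproj(P,o): print(p); cv2.circle(im,tuple(int(v) for v in p),3,(0,0,255),1)
cv2.imwrite("pics/w1.png",im)
E
```

```text
[502.64592339   7.62248985 226.17490517] [-3.14139459e+00  8.09482661e-04 -1.57127782e-01]
[287.32125711  97.81032576]
[504.96545226  70.84155683]
[283.62010336 210.55789972]
[343.2005144   90.65136984]
```

View pics/w1.png

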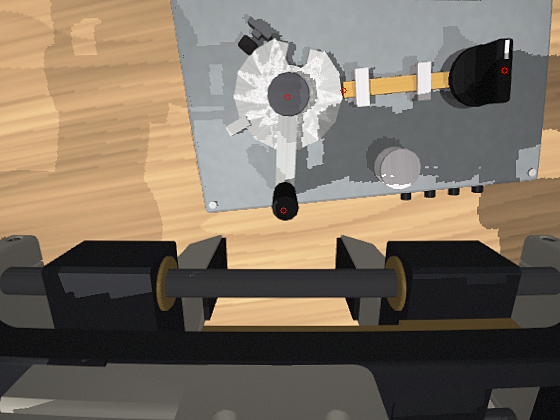

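The predicted points land on the pivot, the grip top (284,209) and the knob, so I'm descending with the grip caged between the fingers.

{"method": "arm_command", "body": {
  "gripper": [60,60,60,60,36],
  "dp": [
    [0,0,1],
    [0,0,1],
    [0,0,1],
    [0,0,1],
    [0,0,0.95]
  ],
  "twist": [0,0,0,0,0]
}}

```text
time: 3.9
tool_pos: [501.9, 6.1, 102.0]
tcp_rot: [3.141, 0.001, -0.155]
contact_force: [-0.8, 0.3, -1.2]
grip_width: 53.7
finger_force: 0.0
```

```bash
cat > plan.py <<'E'
from h import *
import sys
# waypoints: cage centre on arc radius 90 about pivot, centre leads lever by given angle; yaw = theta-180 clipped
def rows(thetas,pivot=(590.9,-11.9),ymin=-75,rad=90,z=102.5,lag=0):
    o=get_obs(); p=o['tool_pos'].copy(); yaw=np.degrees(o['tcp_rot'][2])
    for th in thetas:
        t=np.radians(th); q=np.array([pivot[0]+rad*np.cos(t),pivot[1]+rad*np.sin(t),z])
        Rm=R.from_euler('xyz',[np.pi,0,np.radians(yaw)]).as_matrix(); d=Rm.T@(q-p)/25
        ty=np.clip(max(th-180,ymin)-yaw,-5,5); print(th,np.round(d,2).tolist(),round(-ty/5,2))
        yaw+=ty; p=q
E
python3 -c "
from plan import *
o=get_obs();print(o['tool_pos'],o['tcp_rot'],o['contact_force'])
rows(list(range(163,89,-5)))"
```

```text
[501.94133629   6.09442532 101.96052585] [ 3.14145618e+00  5.86410632e-04 -1.55190534e-01] [-0.76627764  0.26290214 -1.20096259]
163 [0.06, -0.35, -0.02] 1.0
158 [0.03, -0.31, -0.0] 1.0
153 [0.03, -0.31, -0.0] 1.0
148 [0.03, -0.31, -0.0] 1.0
143 [0.03, -0.31, -0.0] 1.0
138 [0.03, -0.31, -0.0] 1.0
133 [0.03, -0.31, -0.0] 1.0
128 [0.03, -0.31, -0.0] 1.0
123 [0.03, -0.31, -0.0] 1.0
118 [0.03, -0.31, -0.0] 1.0
113 [0.03, -0.31, -0.0] 1.0
108 [0.03, -0.31, -0.0] 1.0
103 [0.03, -0.31, -0.0] 1.0
98 [0.03, -0.31, -0.0] 0.22
93 [0.05, -0.31, -0.0] -0.0
```

{"method": "arm_command", "body": {
  "gripper": [36,36,36,36,36],
  "dp": [
    [0.06,-0.35,0],
    [0.03,-0.31,0],
    [0.03,-0.31,0],
    [0.03,-0.31,0],
    [0.03,-0.31,0]
  ],
  "twist": [1,1,1,1,1]
}}

```text
time: 4.53
tool_pos: [517.5, 41.7, 101.8]
tcp_rot: [3.138, 0.003, -0.594]
contact_force: [-2.8, -3.7, -3.0]
grip_width: 35.8
finger_force: 2.2
```

{"method": "arm_command", "body": {
  "gripper": [36,36,36,36,36],
  "dp": [
    [0.03,-0.31,0],
    [0.03,-0.31,0],
    [0.03,-0.2,0],
    [0,0,0],
    [0,0,0]
  ],
  "twist": [1,1,0.6,0,0]
}}

```text
time: 5.15
tool_pos: [532.4, 56.7, 102.3]
tcp_rot: [3.139, 0.002, -0.818]
contact_force: [-4.7, -1.8, -1.6]
grip_width: 36.2
finger_force: 2.1
```

```bash
python3 -c "
from plan import *
o=get_obs();print(o['tool_pos'],o['tcp_rot'],o['contact_force'])
p=o['tool_pos'];print(np.hypot(p[0]-590.9,p[1]+11.9),np.degrees(np.arctan2(p[1]+11.9,p[0]-590.9)))
t=np.radians(np.degrees(np.arctan2(p[1]+11.9,p[0]-590.9))-90);print(o['contact_force'][:2]@[np.cos(t),np.sin(t)])"
```

```text
[532.37451012  56.65482081 102.27149983] [ 3.13933277e+00  1.75057177e-03 -8.18236264e-01] [-4.72845297 -1.78746302 -1.61993577]
90.13876204177862 130.48750145450543
-4.7567814918357705
```

{"method": "arm_command", "body": {
  "gripper": [36,36,36,36,36],
  "dp": [
    [0.02,-0.15,0],
    [0.02,-0.15,0],
    [0.02,-0.15,0],
    [0.01,-0.1,0],
    [0,0,0]
  ],
  "twist": [0.5,0.5,0.5,0.3,0]
}}

```text
time: 5.78
tool_pos: [544.6, 64.4, 102.6]
tcp_rot: [3.14, 0.001, -0.976]
contact_force: [-4.8, -0.6, -1.0]
grip_width: 36.2
finger_force: 2.0
```

{"method": "arm_command", "body": {
  "gripper": [36,36,36,36,36],
  "dp": [
    [0,-0.05,0],
    [0,-0.05,0],
    [0,-0.04,0],
    [0,0,0],
    [0,0,0]
  ],
  "twist": [0.15,0.15,0.15,0,0]
}}

```text
time: 6.4
tool_pos: [547.8, 66.3, 102.7]
tcp_rot: [3.141, 0.001, -1.015]
contact_force: [-4.5, 0.1, -2.2]
grip_width: 36.0
finger_force: 2.1
```

{"method": "arm_command", "body": {
  "gripper": [36,36,36,36,36],
  "dp": [
    [0,-0.05,0],
    [0,-0.05,0],
    [0,-0.04,0],
    [0,0,0],
    [0,0,0]
  ],
  "twist": [0.15,0.15,0.15,0,0]
}}

```text
time: 7.02
tool_pos: [551.4, 68.1, 103.0]
tcp_rot: [-3.141, -0.0, -1.055]
contact_force: [-4.1, -0.6, -3.4]
grip_width: 36.0
finger_force: 1.9
```

{"method": "arm_command", "body": {
  "gripper": [36,36,36,36,36],
  "dp": [
    [0,-0.05,0],
    [0,-0.05,0],
    [0,-0.04,0],
    [0,0,0],
    [0,0,0]
  ],
  "twist": [0.15,0.15,0.15,0,0]
}}

```text
time: 7.65
tool_pos: [554.7, 69.8, 103.1]
tcp_rot: [-3.141, -0.001, -1.094]
contact_force: [-2.5, -1.9, -3.4]
grip_width: 36.2
finger_force: 1.4
```

{"method": "arm_command", "body": {
  "gripper": [36,36,36,36,36],
  "dp": [
    [0,-0.05,0],
    [0,-0.05,0],
    [0,-0.04,0],
    [0,0,0],
    [0,0,0]
  ],
  "twist": [0.15,0.15,0.15,0,0]
}}

```text
time: 8.28
tool_pos: [557.8, 71.4, 103.2]
tcp_rot: [-3.141, -0.0, -1.134]
contact_force: [-1.5, -2.9, -1.0]
grip_width: 36.2
finger_force: 1.2
```

{"method": "arm_command", "body": {
  "gripper": [36,36,36,36,36],
  "dp": [
    [0,-0.05,0],
    [0,-0.05,0],
    [0,-0.04,0],
    [0,0,0],
    [0,0,0]
  ],
  "twist": [0.15,0.15,0.15,0,0]
}}

```text
time: 8.9
tool_pos: [560.8, 73.0, 103.1]
tcp_rot: [-3.141, 0.0, -1.173]
contact_force: [-1.4, -1.6, 0.8]
grip_width: 36.0
finger_force: 1.1
```

Run:
```python
from h import *
o=get_obs(); im=capture("wrist")[:,:,::-1].copy(); top=capture("top")[142:224,242:367,::-1]
cv2.imwrite("pics/w2.png",np.vstack([im[:330],cv2.resize(top,(411,270),interpolation=cv2.INTER_CUBIC) if 0 else np.pad(cv2.resize(top,(411,270),interpolation=cv2.INTER_CUBIC),((0,0),(0,149),(0,0)))]))
print(o['tool_pos'],o['contact_force'],o['moment'],o['tau'].round(1))
```

```text
[560.79727205  73.03463415 103.06523712] [-1.36403251 -1.58732437  0.84249991] [-0.25337964  0.33574788  0.02087337] [  1.1 -49.4 -21.7   0.5  -0.5   0. ]
```

View pics/w2.png

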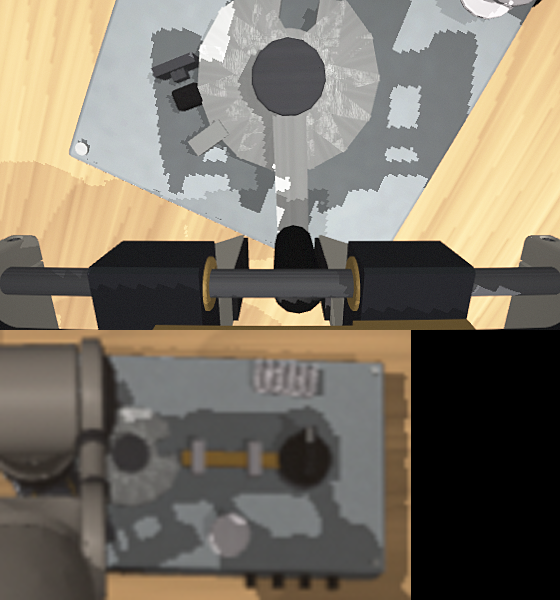

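The grip is caged against the pushing finger. The lug at (208,138) is still about 10 mm short of the buffer at (187,97).

{"method": "arm_command", "body": {
  "gripper": [36,36,36,36,36],
  "dp": [
    [0,-0.05,0],
    [0,-0.05,0],
    [0,-0.04,0],
    [0,0,0],
    [0,0,0]
  ],
  "twist": [0.15,0.15,0.15,0,0]
}}

```text
time: 9.62
tool_pos: [564.0, 74.2, 102.9]
tcp_rot: [-3.141, 0.0, -1.212]
contact_force: [-3.0, -2.1, 1.6]
grip_width: 35.8
finger_force: 1.2
```

{"method": "arm_command", "body": {
  "gripper": [36,36,36,36,36],
  "dp": [
    [0,-0.05,0],
    [0,-0.05,0],
    [0,-0.04,0],
    [0,0,0],
    [0,0,0]
  ],
  "twist": [0.15,0.15,0.15,0,0]
}}

```text
time: 10.25
tool_pos: [567.3, 75.5, 102.9]
tcp_rot: [-3.141, 0.0, -1.251]
contact_force: [-1.9, -2.4, -0.5]
grip_width: 36.1
finger_force: 1.1
```

{"method": "arm_command", "body": {
  "gripper": [36,36,36,36,36],
  "dp": [
    [0,-0.05,0],
    [0,-0.05,0],
    [0,-0.04,0],
    [0,0,0],
    [0,0,0]
  ],
  "twist": [0.15,0.15,0.15,0,0]
}}

```text
time: 10.88
tool_pos: [570.6, 76.5, 102.9]
tcp_rot: [-3.141, 0.0, -1.291]
contact_force: [-1.6, -2.8, -0.8]
grip_width: 36.3
finger_force: 1.2
```

{"method": "arm_command", "body": {
  "gripper": [36,36,36,36,36],
  "dp": [
    [0.01,-0.05,0],
    [0.01,-0.05,0],
    [0,-0.04,0],
    [0,0,0],
    [0,0,0]
  ],
  "twist": [0,0,0,0,0]
}}

```text
time: 11.5
tool_pos: [573.6, 77.6, 102.8]
tcp_rot: [3.141, 0.001, -1.291]
contact_force: [-5.6, 1.4, 0.9]
grip_width: 36.3
finger_force: 1.9
```

{"method": "arm_command", "body": {
  "gripper": [36,36,36,36,36],
  "dp": [
    [0.01,-0.04,0],
    [0.01,-0.04,0],
    [0,0,0],
    [0,0,0],
    [0,0,0]
  ],
  "twist": [0,0,0,0,0]
}}

```text
time: 12.12
tool_pos: [575.7, 77.4, 102.7]
tcp_rot: [3.141, 0.001, -1.291]
contact_force: [-5.1, 2.2, -0.6]
grip_width: 36.1
finger_force: 1.9
```

{"method": "arm_command", "body": {
  "gripper": [36,36,36,36,36],
  "dp": [
    [0.01,-0.04,0],
    [0.01,-0.04,0],
    [0.01,-0.04,0],
    [0,0,0],
    [0,0,0]
  ],
  "twist": [0,0,0,0,0]
}}

```text
time: 12.75
tool_pos: [578.9, 77.3, 102.7]
tcp_rot: [3.141, 0.0, -1.291]
contact_force: [-4.6, 2.4, -0.3]
grip_width: 35.7
finger_force: 1.9
```

{"method": "arm_command", "body": {
  "gripper": [36,36,36,36,36],
  "dp": [
    [0.01,-0.04,0],
    [0.01,-0.04,0],
    [0.01,-0.04,0],
    [0,0,0],
    [0,0,0]
  ],
  "twist": [0,0,0,0,0]
}}

```text
time: 13.38
tool_pos: [582.2, 77.1, 102.8]
tcp_rot: [3.141, -0.0, -1.291]
contact_force: [-4.9, 2.1, -0.7]
grip_width: 35.9
finger_force: 1.8
```

{"method": "arm_command", "body": {
  "gripper": [36,36,36,36,36],
  "dp": [
    [0.01,-0.04,0],
    [0.01,-0.04,0],
    [0.01,-0.04,0],
    [0,0,0],
    [0,0,0]
  ],
  "twist": [0,0,0,0,0]
}}

```text
time: 14.0
tool_pos: [584.9, 77.5, 102.9]
tcp_rot: [3.141, 0.0, -1.291]
contact_force: [-5.5, 2.2, -0.1]
grip_width: 35.9
finger_force: 2.4
```

{"method": "arm_command", "body": {
  "gripper": [36,36,36,36,36],
  "dp": [
    [0.01,-0.04,0],
    [0.01,-0.04,0],
    [0,0,0],
    [0,0,0],
    [0,0,0]
  ],
  "twist": [0,0,0,0,0]
}}

```text
time: 14.62
tool_pos: [585.9, 77.8, 102.8]
tcp_rot: [3.139, 0.001, -1.291]
contact_force: [-9.4, 3.1, 1.6]
grip_width: 36.2
finger_force: 3.9
```

{"method": "arm_command", "body": {
  "gripper": [36,36,36,36,36],
  "dp": [
    [0,-0.04,0],
    [0,0,0],
    [0,0,0],
    [0,0,0],
    [0,0,0]
  ],
  "twist": [0,0,0,0,0]
}}

```text
time: 15.25
tool_pos: [586.5, 77.9, 102.7]
tcp_rot: [3.138, 0.001, -1.291]
contact_force: [-10.1, 2.4, 2.9]
grip_width: 35.8
finger_force: 4.7
```

Force rose to about 10 N within 2 mm of travel, so the lug is firmly on the rubber. Backing off gently, opening and lifting.

{"method": "arm_command", "body": {
  "gripper": [36,36,36,60,60],
  "dp": [
    [0,0.08,0],
    [0,0.1,0],
    [0,0.1,0],
    [0,0,0],
    [0,0,0]
  ],
  "twist": [0,0,0,0,0]
}}

```text
time: 15.88
tool_pos: [581.9, 75.5, 103.1]
tcp_rot: [-3.141, -0.0, -1.291]
contact_force: [0.6, 0.3, -0.5]
grip_width: 51.3
finger_force: 0.0
```

{"method": "arm_command", "body": {
  "gripper": [60,60,60,60,60],
  "dp": [
    [0,0,-0.5],
    [0,0,-1],
    [0,0,-1],
    [0,0,-1],
    [0,0,0]
  ],
  "twist": [0,0,0,0,0]
}}

```text
time: 16.5
tool_pos: [583.0, 75.7, 193.2]
tcp_rot: [-3.136, -0.002, -1.291]
contact_force: [0.2, -0.5, 1.1]
grip_width: 59.8
finger_force: 0.0
```

{"method": "arm_command", "body": {
  "gripper": [60,60,60,60,60],
  "dp": [
    [0.8,0,0],
    [0.8,0,0],
    [0.8,0,0],
    [0.8,0,0],
    [0.8,0,0]
  ],
  "twist": [-1,-1,-1,-1,-1]
}}

```text
time: 17.12
tool_pos: [625.0, -14.0, 189.4]
tcp_rot: [3.141, 0.001, -0.852]
contact_force: [-0.6, 0.6, 0.1]
grip_width: 60.3
finger_force: 0.0
```

{"method": "arm_command", "body": {
  "gripper": [60,60,60,60,60],
  "dp": [
    [0,0.6,0],
    [0,0.6,0],
    [0,0.6,0],
    [0,0.6,0],
    [0,0.6,0]
  ],
  "twist": [-1,-1,-1,-1,-1]
}}

```text
time: 17.75
tool_pos: [577.6, -71.6, 189.5]
tcp_rot: [3.141, 0.001, -0.415]
contact_force: [-0.2, 0.2, 0.1]
grip_width: 60.4
finger_force: 0.0
```

Run:
```python
from h import *
o=get_obs(); im=capture("wrist")[:,:,::-1].copy(); print(o['tool_pos'],o['tcp_rot'],o['contact_force'])
u=[587.1,-91.8,-.0472]
q=np.array([582.6,-186.7,178]); Rm=R.from_euler('xyz',o['tcp_rot']).as_matrix(); print(Rm.T@(q-o['tool_pos'])/25, (np.degrees(o['tcp_rot'][2])+2.7)/5)
cv2.imwrite("pics/w3.png",im)
top=capture("top"); cv2.imwrite("pics/t3.png",cv2.resize(top[142:224,242:367,::-1],None,fx=6,fy=6,interpolation=cv2.INTER_CUBIC))
```

```text
[577.64021117 -71.61647818 189.52360534] [ 3.14124965e+00  1.43284754e-03 -4.15181051e-01] [-0.20754188  0.18306514  0.11141103]
[2.03897858 4.13207657 0.45944048] -4.217624392802466
```

View pics/w3.png

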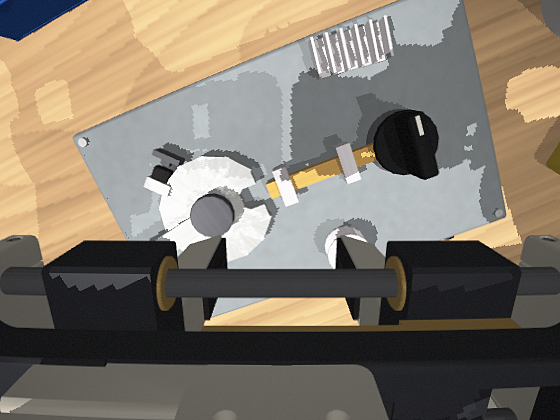

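The notch at (262,188) faces the bolt tip at (268,188), and the lug rests on the buffer. On to the knob.

{"method": "arm_command", "body": {
  "gripper": [60,60,60,60,60],
  "dp": [
    [0.41,0.83,0],
    [0.41,0.83,0],
    [0.41,0.83,0],
    [0.41,0.83,0],
    [0.41,0.83,0]
  ],
  "twist": [0,0,0,0,-0.2]
}}

```text
time: 18.48
tool_pos: [583.1, -188.7, 190.4]
tcp_rot: [3.142, 0.0, -0.401]
contact_force: [0.3, 0.1, 0.1]
grip_width: 60.2
finger_force: 0.0
```

{"method": "arm_command", "body": {
  "gripper": [60,60,60,60,60],
  "dp": [
    [0,0,0],
    [0,0,0],
    [0,0,0],
    [0,0,0.5],
    [0,0,0.5]
  ],
  "twist": [-1,-1,-1,-1,0]
}}

```text
time: 19.1
tool_pos: [583.1, -187.8, 165.0]
tcp_rot: [3.141, -0.0, -0.053]
contact_force: [0.3, 0.3, 0.2]
grip_width: 60.2
finger_force: 0.0
```

Run:
```python
from h import *
o=get_obs(); im=capture("wrist")[:,:,::-1].copy(); print(o['tool_pos'],o['tcp_rot'],o['contact_force'],o['moment'],o['joint_positions'])
P=world([587.1,-91.8,-.0472],[[25,-95,121],[-25,-95,121],[0,-95,121]])
for p in wproj(P,o): print(p); cv2.circle(im,tuple(int(v) for v in p),3,(0,0,255),1)
cv2.imwrite("pics/w4.png",im)
```

```text
[ 583.12936852 -187.83556203  164.97935549] [ 3.14139409e+00 -2.34662489e-04 -5.31416968e-02] [0.29315264 0.30763189 0.15346493] [ 0.00994722  0.03911844 -0.03493939] [-4.36603864e-01  5.52297708e-01  1.35951740e+00 -1.02242897e-04
  1.22948564e+00  1.18736839e+00]
[280.48879957 191.0827959 ]
[281.01020573 260.15189328]
[280.75773645 226.73161666]
```

View pics/w4.png

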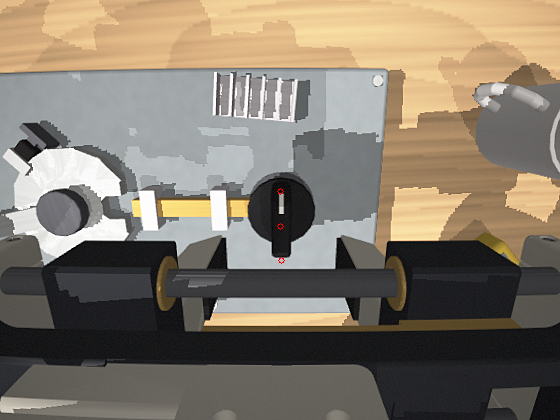

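The bar is aligned along the tool x axis, its visible end 2 mm farther in x than predicted. Shifting +2 mm and descending.

{"method": "arm_command", "body": {
  "gripper": [50,50,50,50,50],
  "dp": [
    [0.08,-0.03,0.5],
    [0,0,0.8],
    [0,0,0.8],
    [0,0,0.7],
    [0,0,0]
  ],
  "twist": [0,0,0,0,0]
}}

```text
time: 19.77
tool_pos: [584.4, -186.0, 93.8]
tcp_rot: [-3.141, 0.003, -0.052]
contact_force: [-1.5, 0.7, 1.2]
grip_width: 50.0
finger_force: 0.0
```

{"method": "arm_command", "body": {
  "gripper": [35,20,12,10,10],
  "dp": [
    [0,0,0],
    [0,0,0],
    [0,0,0],
    [0,0,0],
    [0,0,0]
  ],
  "twist": [0,0,0,0,0]
}}

```text
time: 20.4
tool_pos: [585.3, -187.8, 95.9]
tcp_rot: [3.139, -0.001, -0.052]
contact_force: [-1.0, -4.2, 0.6]
grip_width: 13.8
finger_force: 30.0
```

{"method": "arm_command", "body": {
  "gripper": [10,10,10,10,10],
  "dp": [
    [0,0.03,0],
    [0,0,0],
    [0,0,0],
    [0,0,0],
    [0,0,0]
  ],
  "twist": [0,0.4,0.4,0.4,0.4]
}}

```text
time: 21.02
tool_pos: [585.2, -188.0, 95.9]
tcp_rot: [3.14, -0.001, -0.194]
contact_force: [-1.0, -5.7, 2.9]
grip_width: 13.8
finger_force: 30.0
```

```bash
python3 -c "
from plant import *
o=get_obs();print(o['tool_pos'],o['tcp_rot'],o['contact_force'],o['moment'])"
```

```text
[ 585.21563819 -187.96386426   95.86639204] [ 3.14009790e+00 -8.98092009e-04 -1.93679504e-01] [-0.97420239 -5.65238617  2.85856757] [-0.87641831  0.25110603  0.12808667]
```

{"method": "arm_command", "body": {
  "gripper": [10,10,10,10,10],
  "dp": [
    [0,0.03,0],
    [0,0,0],
    [0,0,0],
    [0,0,0],
    [0,0,0]
  ],
  "twist": [0.4,0.4,0.4,0.4,0.4]
}}

```text
time: 21.65
tool_pos: [585.2, -188.2, 95.9]
tcp_rot: [3.141, -0.001, -0.368]
contact_force: [-2.4, -4.6, 4.2]
grip_width: 13.9
finger_force: 30.0
```

```bash
python3 -c "
from plant import *
o=get_obs();print(o['tool_pos'],o['tcp_rot'],o['contact_force'],o['moment'])"
```

```text
[ 585.17095983 -188.22628362   95.90196674] [ 3.14097177e+00 -1.03073749e-03 -3.68061188e-01] [-2.39878283 -4.62380897  4.17870179] [-0.74961573  0.25222003  0.0347965 ]
```

{"method": "arm_command", "body": {
  "gripper": [10,10,10,10,10],
  "dp": [
    [0,0.01,0],
    [0,0,0],
    [0,0,0],
    [0,0,0],
    [0,0,0]
  ],
  "twist": [0.4,0.4,0.4,0.4,0.4]
}}

```text
time: 22.28
tool_pos: [585.1, -188.5, 95.9]
tcp_rot: [3.141, -0.001, -0.543]
contact_force: [-1.1, -4.0, 5.0]
grip_width: 14.0
finger_force: 30.0
```

```bash
python3 -c "
from plant import *
o=get_obs();print(o['tool_pos'],o['tcp_rot'],o['contact_force'],o['moment'])"
```

```text
[ 585.05924347 -188.45093907   95.89245962] [ 3.14115413e+00 -1.05021615e-03 -5.42577009e-01] [-1.07752128 -3.99642609  5.0088283 ] [-0.7476895   0.22144649  0.09565935]
```

{"method": "arm_command", "body": {
  "gripper": [10,10,10,10,10],
  "dp": [
    [0,0.01,0],
    [0,0,0],
    [0,0,0],
    [0,0,0],
    [0,0,0]
  ],
  "twist": [0.4,0.4,0.4,0.4,0.4]
}}

```text
time: 22.9
tool_pos: [584.9, -188.6, 95.9]
tcp_rot: [3.141, -0.001, -0.717]
contact_force: [-1.1, -4.4, 5.6]
grip_width: 14.1
finger_force: 30.0
```

```bash
python3 -c "
from plant import *
o=get_obs();print(o['contact_force'],o['moment'])"
```

```text
[-1.10228192 -4.36484664  5.62017214] [-0.69560695  0.24510362  0.10361734]
```

{"method": "arm_command", "body": {
  "gripper": [10,10,10,10,10],
  "dp": [
    [0,0,0],
    [0,0,0],
    [0,0,0],
    [0,0,0],
    [0,0,0]
  ],
  "twist": [0.4,0.4,0.4,0.4,0.4]
}}

```text
time: 23.52
tool_pos: [584.7, -188.8, 95.9]
tcp_rot: [3.141, -0.001, -0.892]
contact_force: [-2.5, -5.3, 4.9]
grip_width: 14.2
finger_force: 30.0
```

{"method": "arm_command", "body": {
  "gripper": [10,10,10,10,10],
  "dp": [
    [0,0,0],
    [0,0,0],
    [0,0,0],
    [0,0,0],
    [0,0,0]
  ],
  "twist": [0.4,0.4,0.4,0.4,0.4]
}}

```text
time: 24.15
tool_pos: [584.6, -188.9, 95.9]
tcp_rot: [3.141, -0.001, -1.066]
contact_force: [-3.6, -5.5, 5.5]
grip_width: 13.8
finger_force: 30.0
```

```bash
python3 -c "
from plant import *
o=get_obs();print(o['contact_force'],o['moment'])"
```

```text
[-3.57628709 -5.4943658   5.52516352] [-0.82366675  0.45129373  0.06279227]
```

Remaining turn is about 5° to the stop.

{"method": "arm_command", "body": {
  "gripper": [10,10,10,10,10],
  "dp": [
    [0,0,0],
    [0,0,0],
    [0,0,0],
    [0,0,0],
    [0,0,0]
  ],
  "twist": [0.3,0.3,0.3,0.2,0]
}}

```text
time: 24.78
tool_pos: [584.5, -189.0, 95.9]
tcp_rot: [3.141, -0.001, -1.161]
contact_force: [-3.3, -5.7, 5.8]
grip_width: 13.7
finger_force: 30.1
```

```bash
python3 -c "
from plant import *
o=get_obs();print(o['tcp_rot'],o['contact_force'],o['moment'])"
```

```text
[ 3.14074324e+00 -1.15710554e-03 -1.16073874e+00] [-3.32874744 -5.66626347  5.79048126] [-0.86640328  0.48409368  0.31585297]
```

{"method": "arm_command", "body": {
  "gripper": [10,10,10,10,10],
  "dp": [
    [0,0,0],
    [0,0,0],
    [0,0,0],
    [0,0,0],
    [0,0,0]
  ],
  "twist": [0.1,0.1,0,0,0]
}}

```text
time: 25.4
tool_pos: [584.5, -189.0, 95.9]
tcp_rot: [3.141, -0.001, -1.177]
contact_force: [-2.1, -6.3, 5.8]
grip_width: 13.7
finger_force: 30.4
```

```bash
python3 -c "
from plant import *
o=get_obs();print(o['tcp_rot'],o['contact_force'],o['moment'])"
```

```text
[ 3.14058713e+00 -1.36789155e-03 -1.17719119e+00] [-2.07238846 -6.27389285  5.76422161] [-0.81940357  0.4869344   0.64602671]
```

At the end stop (0.65 N m, turned about 1.12 rad). Releasing, rising and checking.

{"method": "arm_command", "body": {
  "gripper": [10,25,45,45,45],
  "dp": [
    [0,0,0],
    [0,0,0],
    [0,0,0],
    [0,0,0],
    [0,0,0]
  ],
  "twist": [-0.1,0,0,0,0]
}}

```text
time: 26.02
tool_pos: [584.7, -188.0, 95.2]
tcp_rot: [3.141, 0.001, -1.169]
contact_force: [-0.0, 0.1, -0.7]
grip_width: 44.3
finger_force: 0.0
```

{"method": "arm_command", "body": {
  "gripper": [45,45,45,45,45],
  "dp": [
    [0,0,-0.5],
    [0,0,-1],
    [0,0,-1],
    [0,0,-1],
    [0,0,-0.5]
  ],
  "twist": [0,0,0,0,0]
}}

```text
time: 26.65
tool_pos: [585.3, -188.5, 197.9]
tcp_rot: [-3.139, -0.002, -1.169]
contact_force: [0.0, -0.6, 0.2]
grip_width: 44.8
finger_force: 0.0
```

Run:
```python
from h import *
o=get_obs(); print(o['tool_pos'],o['contact_force'],o['time']); cv2.imwrite("pics/w5.png",capture("wrist")[:,:,::-1])
```

```text
[ 585.33938344 -188.52100763  197.8500478 ] [ 0.01540691 -0.61489521  0.22027887] 26.65
```

View pics/w5.png

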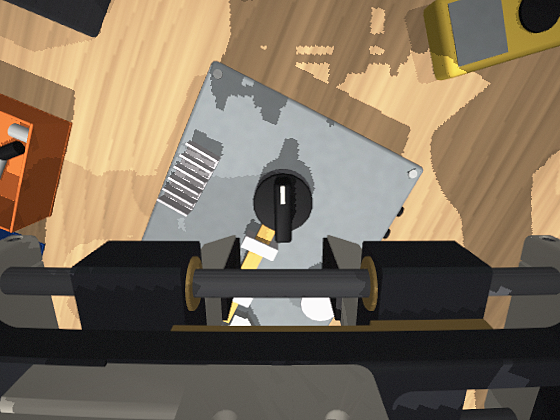

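The knob bar at (284,215) stays at the fully turned angle, in line with the tool, and the gripper is clear. Handing in.

```bash
python3 -c "
from plant import *
print(close_job())"
```

```text
the job is handed in; nothing more can be done
None
```

The job is handed in, with no verdict returned: the lever was pressed onto its buffer at about 10 N, and the knob was turned about 1.1 rad to its end stop, which should put the bolt in the notch (I didn't see it seated there). The gripper has let go and is clear.

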